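Put the dropper bottle back and hold the refractometer up for a reading

TASK

Put the dropper bottle back into its own well, the close-fitting one in the white holder marked with a drop, so that it stands upright on the bottom of the well, and let go of it. Then draw the hand refractometer out of its holder, tip it to about 45 degrees from upright with the prism end still uppermost, and finish while holding it still like that, its eyepiece end at least 12 cm above the worktop. Leave the timer, the small carton and the tape roll where they are.

Things in the scene. Friction and masses are not known exactly. Their poses are not given: they have to be found in the camera images.
- dropper_bottle: Small brown dropper bottle with a black rubber bulb, 102 mm tall, about 70 g, standing loose and upright on the worktop on the robot's left. Origin: centre of its underside; z up along the bottle. Body round, 33 mm across, straight from the underside to about 55 mm, then a shoulder, a neck 24 mm across (62 to 77 mm) and the bulb 13 mm across up to 102 mm.
- towel_dispenser: Fixed beige paper-towel dispenser, 0.21 m tall, a box turned askew on the worktop between the bottle and the holders, within x 0.26 to 0.54 and y -0.20 to 0.13 m in the robot's frame: an obstacle; carry the bottle over it or round behind it. The pose given is that of a point at the worktop inside it.
- bottle_stand: Fixed white holder, 88 (x) x 68 (y) x 34 mm tall, one round well and, on top of its -x end, a flat black DROP mark (20 mm): the bottle's own place. Origin: at the worktop on the well's axis; block from x -56 to +32, y -34 to +34 mm. Well 38 mm across, 20 mm deep (floor 14 mm above the worktop), rim chamfered. The three holders stand in a row on the robot's right, in changing order.
- bottle_stand_floor (a point): Centre of the floor of the drop-marked well: 14 mm above the worktop; the bottle's underside centre belongs here.
- vial_stand: Fixed white holder of the same outer shape and height (88 x 68 x 34 mm), but with TWO BARS as its mark and a wider well, 48 mm across, empty. Not for the bottle. Origin at the worktop, on the well's axis.
- scope_stand: Fixed white holder, 88 (x) x 68 (y) x 55 mm tall, without a mark, in which the refractometer stands. Origin: at the worktop, on the well's axis; same outline about it as bottle_stand. Well 35 mm across, 40 mm deep (its floor 15 mm above the worktop).
- refractometer: Hand refractometer, straight, 148 mm long, about 160 g, loose in its holder, eyepiece down, prism end up. Origin: centre of the eyepiece's end face; z along the tube to the prism end. Eyepiece 32 mm across (0 to 40 mm), ribbed rubber grip 30 mm across (60 to 112 mm), prism head within 26 mm across (to 148 mm). Origin 15 mm above the worktop at first; rises 40 mm to come free. Grip at any yaw.
- refractometer_grip (a point): Point on the refractometer's axis in its rubber grip, 92 mm from the eyepiece end.
- lab_timer: Bystander: white timer, 62 x 62 x 18 mm, flat on the worktop in front of the holders. Origin under its centre.
- lancet_box: Bystander: small white carton, 95 x 61 x 55 mm, on the worktop at the back. Origin under its centre.
- tape_roll: Bystander: roll of brown tape, 93 mm across, 48 mm tall, lying flat on the worktop at the left. Origin under its centre.
Not all that is in view belongs to the job. Leave any blue look-alike of the dropper_bottle alone.

How it is judged:
By the outcome, as a careful person would: the job done as asked, in the order asked, and still so for the second after the job is handed in, while the arm keeps its last pose, push and grip.
It also fails if it takes over 58 s, if anything falls off the work surface, if the arm or the gripper's body presses on something with over 40 N, if the wrist force passes 120 N, or if a joint passes its speed limit or range.

ROBOT

A 7-joint arm with a two-finger parallel gripper is mounted at the origin on a cart in front of the work surface, level with it; the furniture and walls round the work are solid. World frame = base frame: x ahead of the robot, y to its left, z up, the work surface at z = 0. Lengths are in m, angles in rad, forces in N, time in s.
With the tool pointing down it reaches from about 0.425 to 0.825 m from the base axis. Payload 3.6 kg.
Tool frame: the origin (TCP) lies on the centre line of the jaws, within the pads' length; the fingertips stand bot.tips_ahead ahead of it and the grasp point (between the pads) lies 3 mm ahead of it (bot.tips_ahead is the distance from the TCP to the fingertips, in m); z points along the fingers, y is the line along which they close (so a half turn about z gives the same grasp; the last joint's range is limited). The gripper opens to 93 mm and grips with 3 to 60 N. Pads are 15 mm wide; open, the fingers measure 128 mm over their backs; the gripper's body (75 mm by 188 mm) begins 65 mm behind the grasp point.
Start: joints at [1.194, 0.615, -0.013, 1.423, 0.008, 1.103, -0.04], TCP at [0.223, -0.61, 0.241] pointing down, gripper open.
Joint ranges: [-3.12, 3.12], [-0.3, 2.06], [-1.34, 1.32], [0.26, 2.42], [-1.36, 4.5], [0.01, 1.98], [-2.84, 2.84]. Speed limits (rad/s): [2.79, 2.79, 3.14, 3.14, 3.14, 3.14, 3.14].

INTERFACE

Orientations are given as a unit quaternion [w, x, y, z].
In Python, from rig import get_state, optics, job, finder, bot gives the robot as it stands. The module is installed in compiled form; this text tells all that it offers.
- The arm moves only by the shell command python3 -m handwheel 'ROWS' [OPENING]. ROWS is JSON, a list of rows, each an object with "dp": the shift along the tool's x, y, z in cm, a list of three; "dr": the turn, a rotation vector about the tool's x, y, z in degrees, a list of three. A call has exactly 8 rows; each row shifts and turns the commanded pose from where the row before left it, along the tool's axes as they then stand; what a row does not reach is not made up. A row lasts 1/10 s, in which the tool goes at most 50 mm and 8.59 degrees, less where a joint would pass 70% of its speed; a pose out of reach is approached as far as the arm can. A call with a gripper value outside its range is refused whole. OPENING is the finger opening in cm, from 0 to 9.3, set as the call begins (- or left out, the last holds). The fingers move at their own pace and stop on an object; the grip force is fixed at half the most. Time passes only in rows, so rows that do not move let the fingers close, or fill a call up. It gives the time, the measured TCP pose, the force, the opening and the grip force at its end, in the units of the state.
- get_state(): the state, without advancing time (a new reading comes with each control period).
- optics.read_camera(name): name is "side" or "top"; returns the picture (480x640x3 uint8, red, green, blue); there is no depth.
- optics.camera_model(name): a dict with "fx", "fy", "cx", "cy" (pixels), "R" (3x3) and "t" (3): a world point X has camera coordinates R X + t. Camera axes: x right, y down, z forward; pixel columns grow to the right and rows downward; lengths in m; the calibration is good to about 2 mm. A picture is of the moment at which its call begins. camera_model takes no time and is no camera call.
- job.finish_job(): hands the job in; it is judged then, once.
Trained networks look in the newest picture that a camera, given by its name, has taken for a name from the list of things; names that differ only in an ending like _2 or _b are one class to them, and where a whole thing is asked for, a point or a joint stands for the part that bears it (a point fixed in the world has none). Each returns a list of dicts, best first, with "score" (0 to 1); they miss things now and then, are a little off and sometimes report something else, mostly with a low value. They report only what shows in the picture. A call takes as long as a camera call. They do not tell look-alikes from the thing itself.
- finder.recognise(camera, name): "location" ([x, y, z] in m, in world coordinates, good to about 4 mm: the middle of the surface that is visible of it).
The state is a dict: "t": time; "qpos": joint angles; "joint_vel": joint speeds; "tau": joint torques, N m; "position": TCP position; "ee_rot": TCP orientation; "ft_force": force on the tool from outside, world axes, zero at the start; "moment": the same for the moment, N m; "grip_width": finger opening in m; "gripper_force": force on a finger pad.
Only numpy, scipy, OpenCV 4.12 (cv2) and the standard library are available. Lean on these libraries where they do the work, as an engineer would, in place of code of your own. Each camera call takes 0.05 s, during which the arm holds its last target. There are 200 camera calls.

## Working session

There is one attempt and no reset: what is moved stays moved. The work goes in short steps, Python scripts to look and compute and a shell command to move; the robot and the scene stay as the last step left them, time stands still between calls to the robot, and variables do not carry over. Pictures are saved under pics/ and viewed, at most 10 in all, crops included, and the job is handed in when it is done.

```bash
mkdir -p pics
python3 - <<'E'
from rig import get_state, optics, job, finder, bot
import cv2,numpy as np
for c in("side","top"):
    im=optics.read_camera(c); cv2.imwrite(f"pics/{c}0.png",im[:,:,::-1])
    for n in ["dropper_bottle","bottle_stand","vial_stand","scope_stand","refractometer","towel_dispenser","lab_timer","lancet_box","tape_roll"]:
        print(c,n,[(np.round(d["location"],3).tolist(),round(d["score"],2)) for d in finder.recognise(c,n)[:3]])
s=get_state();print(s,bot.tips_ahead)
for c in("side","top"):print(optics.camera_model(c))
E
```

```text
side dropper_bottle [([0.457, 0.252, 0.065], 0.88), ([0.453, 0.324, 0.059], 0.85)]
side bottle_stand [([0.619, -0.197, 0.036], 0.76)]
side vial_stand [([0.566, -0.321, 0.032], 0.91)]
side scope_stand [([0.503, -0.402, 0.056], 0.88)]
side refractometer [([0.522, -0.417, 0.116], 0.7)]
side towel_dispenser []
side lab_timer [([0.389, -0.281, 0.015], 0.64)]
side lancet_box [([0.681, 0.074, 0.056], 0.6)]
side tape_roll [([0.549, 0.429, 0.041], 0.62), ([0.503, -0.404, 0.055], 0.22), ([0.385, -0.276, 0.019], 0.18)]
top dropper_bottle [([0.47, 0.245, 0.059], 0.72), ([0.46, 0.313, 0.064], 0.6), ([0.597, -0.186, 0.032], 0.5)]
top bottle_stand [([0.596, -0.186, 0.034], 0.73), ([0.523, -0.416, 0.128], 0.65), ([0.503, -0.413, 0.055], 0.31)]
top vial_stand [([0.56, -0.318, 0.035], 0.59)]
top scope_stand [([0.504, -0.414, 0.054], 0.56)]
top refractometer [([0.524, -0.41, 0.128], 0.7), ([0.459, 0.31, 0.06], 0.34)]
top towel_dispenser []
top lab_timer [([0.404, -0.251, 0.015], 0.71), ([0.525, -0.414, 0.121], 0.39)]
top lancet_box [([0.686, 0.076, 0.059], 0.74), ([0.405, -0.25, 0.013], 0.6)]
top tape_
[... 718 characters left out ...]
4, -0.01244249, -0.04714205]), 'gripper_force': 0.0, 'grip_width': 0.09272173715042059} 0.022
{'fx': 524.874664098805, 'fy': 524.874664098805, 'cx': 318.0501390726476, 'cy': 232.9281314129857, 'R': array([[-0.67155568, -0.74093532,  0.00527442],
       [-0.62531139,  0.56291108, -0.5404783 ],
       [ 0.39749043, -0.36625942, -0.84134142]]), 't': array([0.34378431, 0.39779991, 1.14270329])}
{'fx': 491.09039904663217, 'fy': 491.09039904663217, 'cx': 325.6457167872537, 'cy': 245.9005725648089, 'R': array([[-0.01457649, -0.99989301, -0.00122006],
       [-0.98477421,  0.01456746, -0.17322687],
       [ 0.17322611, -0.00132355, -0.98488119]]), 't': array([-0.01305556,  0.53426678,  1.23716628])}
```

View pics/top0.png

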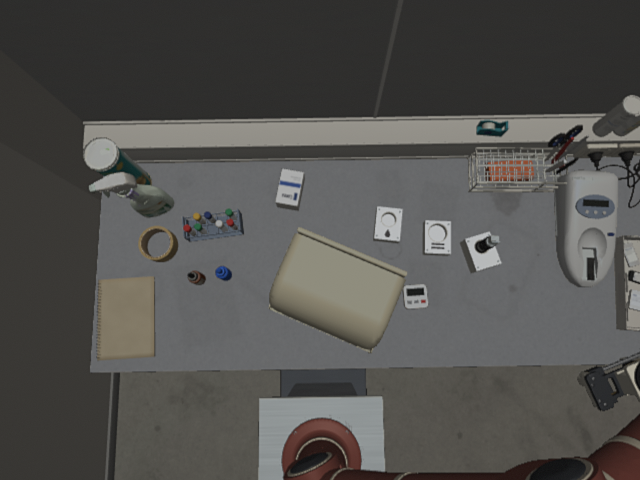

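View pics/side0.png

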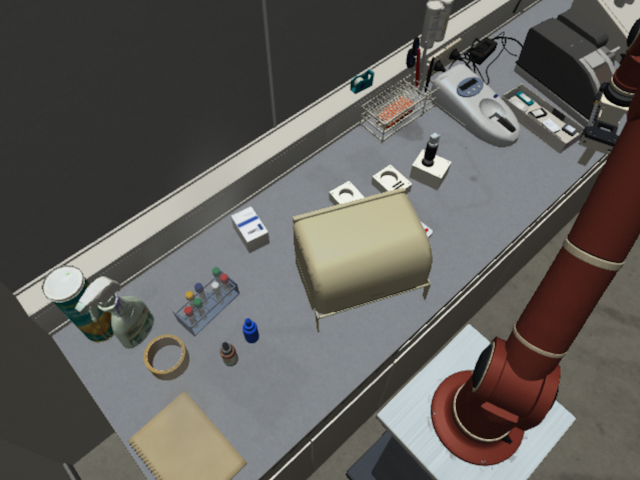

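The top view shows the brown bottle at (195,277), its blue look-alike at (222,272), the drop-marked well at (388,224), the bar-marked one at (437,237) and the refractometer at (487,243). I'll zoom in to measure them.

Run:
```python
import cv2,numpy as np
t=cv2.imread("pics/top0.png");s=cv2.imread("pics/side0.png")
def c(im,u,v,w,h,k): return cv2.resize(im[v:v+h,u:u+w],None,fx=k,fy=k,interpolation=cv2.INTER_CUBIC)
# top row: top-camera bottle, stand ; bottom: side
a=np.hstack([c(t,180,250,50,37,8),c(t,365,200,50,37,8)])
b=np.hstack([c(s,212,330,50,37,8),c(s,325,172,50,37,8)])
cv2.imwrite("pics/z1.png",np.vstack([a,b]))
```

```text
(no output)
```

View pics/z1.png

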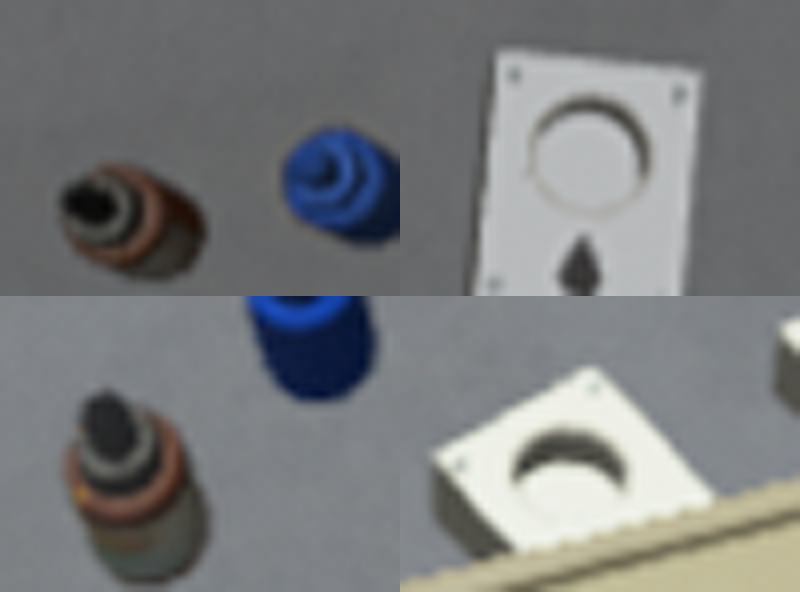

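```bash
cat > h.py <<'E'
import cv2,numpy as np
from scipy.optimize import minimize
from scipy.spatial.transform import Rotation as Rn
from rig import get_state, optics, finder, bot
M={c:optics.camera_model(c) for c in("side","top")}
def proj(c,X):
    m=M[c];p=np.atleast_2d(X)@m["R"].T+m["t"]
    return np.c_[m["fx"]*p[:,0]/p[:,2]+m["cx"],m["fy"]*p[:,1]/p[:,2]+m["cy"]]
def ray(c,u,v,z):
    m=M[c];d=m["R"].T@np.array([(u-m["cx"])/m["fx"],(v-m["cy"])/m["fy"],1]);o=-m["R"].T@m["t"]
    return o+d*(z-o[2])/d[2]
A=np.linspace(0,2*np.pi,32,endpoint=False)
def circ(x,y,z,r): return np.c_[x+r*np.cos(A),y+r*np.sin(A),np.full(32,z)]
def sil(c,x,y,segs,K=8):
    m=np.zeros((480*K//8*1,640),np.uint8)
    for (z0,r0,z1,r1) in segs:
        h=cv2.convexHull(proj(c,np.r_[circ(x,y,z0,r0),circ(x,y,z1,r1)]).astype(np.float32))
        cv2.fillConvexPoly(m,np.round(h*16).astype(np.int32),255,lineType=cv2.LINE_AA,shift=4)
    return m/255.
BOT=[(0,.0165,.055,.0165),(.055,.0165,.062,.012),(.062,.012,.077,.012),(.077,.0065,.102,.0065)]
def tcp(): 
    s=get_state();return s["position"],Rn.from_quat(np.roll(s["ee_rot"],-1))
E
python3 - <<'E'
from h import *
ims={c:cv2.imread(f"pics/{c}0.png").astype(float) for c in M}
w={"top":(180,262,210,292),"side":(212,335,243,370)}
mk={}
for c in M:
    u0,v0,u1,v1=w[c];p=ims[c][v0:v1,u0:u1]
    bg=np.median(np.r_[p[:3].reshape(-1,3),p[-2:].reshape(-1,3)],0)
    mk[c]=np.clip(np.abs(p-bg).max(2)/30,0,1)
def cost(q,cs):
    return sum(np.abs(sil(c,q[0],q[1],BOT)[w[c][1]:w[c][3],w[c][0]:w[c][2]]-mk[c]).sum() for c in cs)
for cs in(("top",),("side",),("top","side")):
    r=min((minimize(cost,[.457+a,.315+b],args=(cs,),method="Nelder-Mead",options=dict(initial_simplex=[[.457+a,.315+b],[.463+a,.315+b],[.457+a,.321+b]])) for a in(-.005,.005) for b in(-.005,.005)),key=lambda r:r.fun)
    print(cs,r.x,r.fun,[mk[c].sum() for c in cs])
print(ray("top",388.1,218.9,.034),ray("side",345.7,194.3,.034))
# holder rectangle in top
t=ims["top"];m=(t.min(2)>150).astype(np.uint8)
for (u0,v0,u1,v1) in((370,200,408,250),(418,212,456,262),(460,225,506,276)):
    cs,_=cv2.findContours(m[v0:v1,u0:u1],cv2.RETR_EXTERNAL,cv2.CHAIN_APPROX_NONE);k=max(cs,key=cv2.contourArea)
    print(cv2.minAreaRect(k+np.array([u0,v0])))
# dispenser extents
print(ray("top",302,231,.21),ray("top",405,270,.21),ray("top",372,347,.21),ray("top",270,300,.21),ray("top",405,272,0),ray("top",302,231,0))
E
```

```text
('top',) [0.45699772 0.31782631] 49.51960784313726 [np.float64(247.16666666666663)]
('side',) [0.45869702 0.31966581] 68.5921568627451 [np.float64(411.4)]
('top', 'side') [0.45838658 0.31956537] 121.60588235294117 [np.float64(247.16666666666663), np.float64(411.4)]
[ 0.60684439 -0.18844105  0.034     ] [ 0.60636312 -0.18655997  0.034     ]
((388.1336669921875, 223.16336059570312), (25.37344741821289, 31.94069480895996), 5.710593223571777)
((437.5, 236.5), (33.0, 25.0), 90.0)
((482.93341064453125, 250.7039794921875), (34.699928283691406, 25.441598892211914), 70.20112609863281)
[0.54070451 0.03292829 0.21      ] [ 0.44742527 -0.19891218  0.21      ] [ 0.27831901 -0.11920155  0.21      ] [0.38445236 0.10537442 0.21      ] [ 0.46792316 -0.23295988  0.        ] [0.58439694 0.04287098 0.        ]
```

```bash
python3 -m handwheel '[{"dp":[0,0,-1.2],"dr":[0,0,-8.5]},{"dp":[0,0,-1.2],"dr":[0,0,-8.5]},{"dp":[0,0,-1.2],"dr":[0,0,-8.5]},{"dp":[0,0,-1.2],"dr":[0,0,-8.5]},{"dp":[0,0,-1.2],"dr":[0,0,-8.5]},{"dp":[0,0,-1.2],"dr":[0,0,-8.5]},{"dp":[0,0,-1.2],"dr":[0,0,-8.5]},{"dp":[0,0,-1.2],"dr":[0,0,-8.5]}]'; python3 -c "
from h import *
p,r=tcp();print(p,r.as_matrix(),get_state()['qpos'])"
```

```text
t: 1.8
position: [0.2232, -0.6104, 0.3371]
ee_rot: [-0.0, 0.717, 0.697, -0.0]
ft_force: [0.8, 0.4, -1.0]
grip_width: 0.0927
gripper_force: 0.0
[ 0.22320958 -0.61038548  0.33714761] [[ 2.73107988e-02  9.99626982e-01 -1.33495670e-04]
 [ 9.99626990e-01 -2.73107952e-02  2.85405101e-05]
 [ 2.48839911e-05 -1.34225339e-04 -9.99999991e-01]] [ 1.36035318  0.56831941 -0.32232855  1.25726289  0.17601849  1.34325556
  1.01854574]
```

```bash
python3 -m handwheel '[{"dp":[3.4,3.5,0],"dr":[0,0,0]},{"dp":[3.4,3.5,0],"dr":[0,0,0]},{"dp":[3.4,3.5,0],"dr":[0,0,0]},{"dp":[3.4,3.5,0],"dr":[0,0,0]},{"dp":[3.4,3.5,0],"dr":[0,0,0]},{"dp":[3.4,3.5,0],"dr":[0,0,0]},{"dp":[3.4,3.5,0],"dr":[0,0,0]},{"dp":[3.4,3.5,0],"dr":[0,0,0]}]'
python3 -m handwheel '[{"dp":[4.8,0.3,0],"dr":[0,0,0]},{"dp":[4.8,0.3,0],"dr":[0,0,0]},{"dp":[4.8,0.3,0],"dr":[0,0,0]},{"dp":[4.8,0.3,0],"dr":[0,0,0]},{"dp":[4.8,0.3,0],"dr":[0,0,0]},{"dp":[4.8,0.3,0],"dr":[0,0,0]},{"dp":[4.8,0.3,0],"dr":[0,0,0]},{"dp":[4.8,0.3,0],"dr":[0,0,0]}]'
python3 -m handwheel '[{"dp":[3.3,-1,0],"dr":[0,0,0]},{"dp":[3.3,-1,0],"dr":[0,0,0]},{"dp":[3.3,-1,0],"dr":[0,0,0]},{"dp":[3.3,-1,0],"dr":[0,0,0]},{"dp":[3.3,-1,0],"dr":[0,0,0]},{"dp":[3.3,-1,0],"dr":[0,0,0]},{"dp":[3.3,-1,0],"dr":[0,0,0]},{"dp":[3.3,-1,0],"dr":[0,0,0]}]' 6.5; python3 -c "
from h import *
p,r=tcp();print(p,r.as_matrix()[0],get_state()['qpos'],'move',100*r.inv().apply([.458-p[0],.319-p[1],.15-p[2]]))"
```

```text
t: 2.6
position: [0.5134, -0.3465, 0.3369]
ee_rot: [0.0, 0.719, 0.695, -0.0]
ft_force: [0.7, -0.4, -0.3]
grip_width: 0.093
gripper_force: 0.0
t: 3.4
position: [0.5489, 0.0369, 0.337]
ee_rot: [0.0, 0.719, 0.695, 0.0]
ft_force: [1.1, 0.8, -0.8]
grip_width: 0.093
gripper_force: 0.0
t: 4.2
position: [0.4774, 0.3028, 0.3369]
ee_rot: [0.0, 0.719, 0.695, 0.0]
ft_force: [-0.6, 0.7, 0.0]
grip_width: 0.0649
gripper_force: 0.0
[0.47738244 0.30278348 0.33686713] [3.36303302e-02 9.99434214e-01 5.02554729e-04] [-0.2735769   0.44138    -0.5155374   1.51006828  0.22425107  1.24884346
 -0.85265784] move [ 1.55554959 -2.00108052 18.68570977]
```

```bash
python3 -m handwheel '[{"dp":[0.4,-0.5,4.5],"dr":[0,0,0]},{"dp":[0.4,-0.5,4.5],"dr":[0,0,0]},{"dp":[0.4,-0.5,4.5],"dr":[0,0,0]},{"dp":[0.4,-0.5,4.5],"dr":[0,0,0]},{"dp":[0,0,0.7],"dr":[0,0,0]},{"dp":[0,0,0],"dr":[0,0,0]},{"dp":[0,0,0],"dr":[0,0,0]},{"dp":[0,0,0],"dr":[0,0,0]}]'; python3 -c "
from h import *
for c in M: cv2.imwrite(f'pics/{c}1.png',optics.read_camera(c)[:,:,::-1])
a=cv2.imread('pics/side1.png')[310:400,180:300];b=cv2.imread('pics/top1.png')[240:300,160:240]
cv2.imwrite('pics/z2.png',np.hstack([cv2.resize(a,(400,300)),cv2.resize(b,(400,300))]))
p,r=tcp();print(p,r.as_matrix()[0],'move',100*r.inv().apply([.458-p[0],.319-p[1],.05-p[2]]))"
```

```text
t: 5.0
position: [0.46, 0.3192, 0.1522]
ee_rot: [0.0, 0.719, 0.695, 0.003]
ft_force: [-0.1, -0.6, 0.4]
grip_width: 0.0647
gripper_force: 0.0
[0.45946136 0.3188645  0.15164678] [0.03392996 0.99941867 0.0033288 ] move [-0.01461054 -0.17957944 10.16414076]
```

View pics/z2.png

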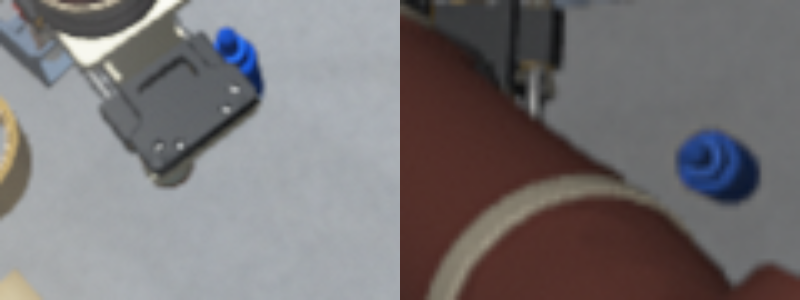

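The side view shows the gripper centred over the brown bottle (its base peeks out below at crop (172,172)). The blue one is clear of the fingers. Next I descend and grip.

```bash
python3 -m handwheel '[{"dp":[0,-0.1,1.5],"dr":[0,0,0]},{"dp":[0,0,1.5],"dr":[0,0,0]},{"dp":[0,0,1.5],"dr":[0,0,0]},{"dp":[0,0,1.5],"dr":[0,0,0]},{"dp":[0,0,1.5],"dr":[0,0,0]},{"dp":[0,0,1.5],"dr":[0,0,0]},{"dp":[0,0,1.1],"dr":[0,0,0]},{"dp":[0,0,0],"dr":[0,0,0]}]'
python3 -m handwheel '[{"dp":[0,0,0],"dr":[0,0,0]},{"dp":[0,0,0],"dr":[0,0,0]},{"dp":[0,0,0],"dr":[0,0,0]},{"dp":[0,0,0],"dr":[0,0,0]},{"dp":[0,0,0],"dr":[0,0,0]},{"dp":[0,0,0],"dr":[0,0,0]},{"dp":[0,0,0],"dr":[0,0,0]},{"dp":[0,0,0],"dr":[0,0,0]}]' 2.5
python3 -c "
from h import *
p,r=tcp();print(p,r.as_matrix())"
```

```text
t: 5.9
position: [0.4571, 0.3179, 0.048]
ee_rot: [0.0, 0.719, 0.695, -0.001]
ft_force: [1.0, -0.3, 0.1]
grip_width: 0.065
gripper_force: 0.0
t: 6.7
position: [0.4578, 0.3187, 0.0491]
ee_rot: [0.0, 0.719, 0.695, 0.001]
ft_force: [0.4, -0.6, 3.4]
grip_width: 0.0318
gripper_force: 30.0
[0.4577904  0.31865656 0.04912711] [[ 3.32108973e-02  9.99447722e-01  1.13484102e-03]
 [ 9.99448092e-01 -3.32117075e-02  7.02658163e-04]
 [ 7.39960108e-04  1.11087879e-03 -9.99999109e-01]]
```

```bash
python3 -m handwheel '[{"dp":[0,0,-1],"dr":[0,0,0]},{"dp":[0,0,-3],"dr":[0,0,0]},{"dp":[0,0,-4.5],"dr":[0,0,0]},{"dp":[0,0,-4.5],"dr":[0,0,0]},{"dp":[0,0,-4.5],"dr":[0,0,0]},{"dp":[0,0,-4.5],"dr":[0,0,0]},{"dp":[0,0,-4],"dr":[0,0,0]},{"dp":[0,0,-2],"dr":[0,0,0]}]'
python3 -m handwheel '[{"dp":[-2,1.2,0],"dr":[0,0,0]},{"dp":[-4,1.4,0],"dr":[0,0,0]},{"dp":[-4.5,1.4,0],"dr":[0,0,0]},{"dp":[-4.5,1.4,0],"dr":[0,0,0]},{"dp":[-4.5,1.4,0],"dr":[0,0,0]},{"dp":[-4.5,1.4,0],"dr":[0,0,0]},{"dp":[-4.5,1.4,0],"dr":[0,0,0]},{"dp":[-4.5,1.4,0],"dr":[0,0,0]}]'
python3 -m handwheel '[{"dp":[-4.5,0.5,0],"dr":[0,0,0]},{"dp":[-4.5,0.5,0],"dr":[0,0,0]},{"dp":[-4,0.5,0],"dr":[0,0,0]},{"dp":[-2,0.3,0],"dr":[0,0,0]},{"dp":[-1,0,0],"dr":[0,0,0]},{"dp":[0,0,0],"dr":[0,0,0]},{"dp":[0,0,0],"dr":[0,0,0]},{"dp":[0,0,0],"dr":[0,0,0]}]'
python3 -c "
from h import *
p,r=tcp();print(p,get_state()['qpos'],'move',100*r.inv().apply([.6066-p[0],-.1875-p[1],.11-p[2]]))"
```

```text
t: 7.5
position: [0.4571, 0.3193, 0.3329]
ee_rot: [0.0, 0.718, 0.696, 0.003]
ft_force: [0.3, -0.7, -1.5]
grip_width: 0.0317
gripper_force: 30.0
t: 8.3
position: [0.5555, -0.0167, 0.3287]
ee_rot: [-0.001, 0.718, 0.696, -0.0]
ft_force: [0.5, -0.2, -0.5]
grip_width: 0.0317
gripper_force: 30.0
t: 9.1
position: [0.5691, -0.173, 0.329]
ee_rot: [-0.0, 0.717, 0.697, 0.001]
ft_force: [0.6, 0.4, -0.9]
grip_width: 0.0318
gripper_force: 30.0
[ 0.56909198 -0.17300042  0.32897569] [ 0.51703991  0.48566074 -0.42299235  1.44198135  0.20139478  1.25705523
  0.04591493] move [-1.36909061  3.78806571 21.89636005]
```

```bash
python3 -m handwheel '[{"dp":[-0.7,1.9,1],"dr":[0,0,0]},{"dp":[-0.7,1.9,2],"dr":[0,0,0]},{"dp":[0,0,4],"dr":[0,0,0]},{"dp":[0,0,4.5],"dr":[0,0,0]},{"dp":[0,0,4.5],"dr":[0,0,0]},{"dp":[0,0,3.5],"dr":[0,0,0]},{"dp":[0,0,1.5],"dr":[0,0,0]},{"dp":[0,0,0],"dr":[0,0,0]}]'
python3 -c "
from h import *
for c in M: cv2.imwrite(f'pics/{c}2.png',optics.read_camera(c)[:,:,::-1])
a=cv2.imread('pics/side2.png')[140:230,290:410];b=cv2.imread('pics/top2.png')[190:265,345:445]
cv2.imwrite('pics/z3.png',np.hstack([cv2.resize(a,(400,300)),cv2.resize(b,(400,300))]))
p,r=tcp();print(p,'move',100*r.inv().apply([.6066-p[0],-.1875-p[1],.063-p[2]]))"
```

```text
t: 9.9
position: [0.6055, -0.1894, 0.1169]
ee_rot: [-0.002, 0.718, 0.696, -0.001]
ft_force: [0.3, -0.3, -1.0]
grip_width: 0.0315
gripper_force: 30.0
[ 0.60800578 -0.1902105   0.12042147] move [ 0.26665916 -0.16782193  5.74162061]
```

View pics/z3.png

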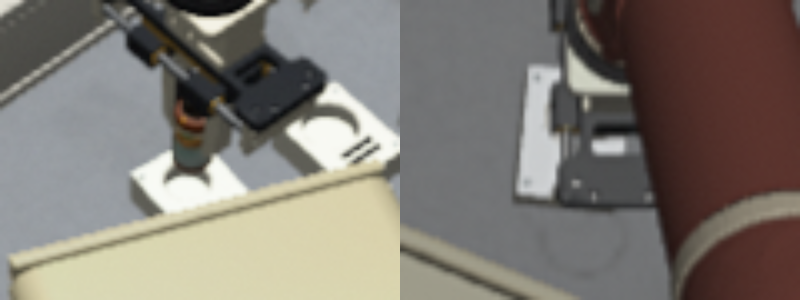

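Side crop: the bottle hangs vertically above the drop holder's well, with its bottom at about crop (191,171). The top view is hidden by the arm. I'll overlay the predicted bottle and well outlines to check.

```bash
python3 -c "
from h import *
a=optics.read_camera('side')[:,:,::-1]
p,r=tcp();z0=p[2]-.0491
u0,v0,w,h,K=325,165,50,40,14
big=cv2.resize(a[v0:v0+h,u0:u0+w],None,fx=K,fy=K,interpolation=cv2.INTER_CUBIC)
def dr(P,c):
    q=((proj('side',P)-[u0,v0]+.5)*K).astype(np.int32);cv2.polylines(big,[q],True,c,1)
dr(circ(p[0],p[1],z0,.0165),(0,255,0));dr(circ(p[0],p[1],z0+.02,.0165),(0,255,0));dr(circ(.6066,-.1875,.034,.019),(0,0,255));dr(circ(.6066,-.1875,.014,.019),(255,0,255))
cv2.imwrite('pics/z4.png',big)
print(p,'move',100*r.inv().apply([.6066-p[0],-.1875-p[1],.063-p[2]]),r.as_matrix()[:,2])"
```

```text
[ 0.60837047 -0.19053693  0.12111354] move [ 0.30075244 -0.21403473  5.81026257] [ 4.65960610e-03 -6.66404827e-04 -9.99988922e-01]
```

View pics/z4.png

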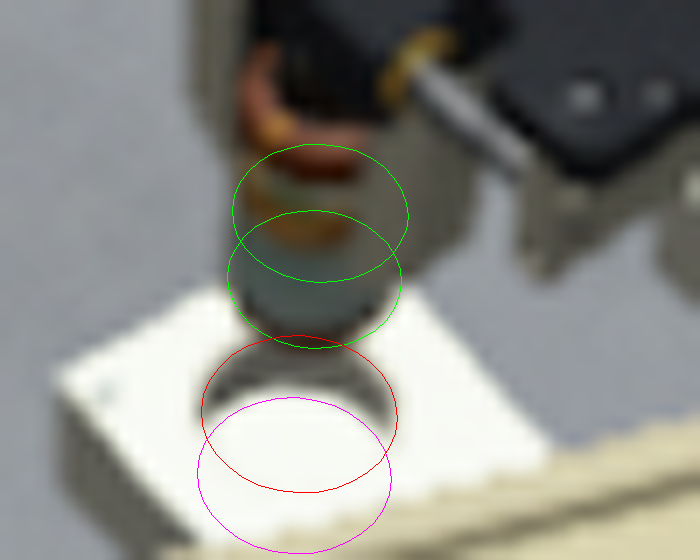

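The red rim sits on the real well, and the green base circle matches the real bottle to within about 1 mm. Next I centre it and lower.

```bash
python3 -m handwheel '[{"dp":[0.3,-0.2,0.5],"dr":[0,0,0]},{"dp":[0,0,0.8],"dr":[0,0,0]},{"dp":[0,0,0.8],"dr":[0,0,0]},{"dp":[0,0,0],"dr":[0,0,0]},{"dp":[0,0,0],"dr":[0,0,0]},{"dp":[0,0,0],"dr":[0,0,0]},{"dp":[0,0,0],"dr":[0,0,0]},{"dp":[0,0,0],"dr":[0,0,0]}]'
python3 -c "
from h import *
p,r=tcp()
print(p,'move',100*r.inv().apply([.6066-p[0],-.1875-p[1],.063-p[2]]),r.as_matrix()[:,2])"
```

```text
t: 10.85
position: [0.6048, -0.1878, 0.0979]
ee_rot: [0.0, 0.719, 0.695, 0.0]
ft_force: [-0.7, -0.2, -1.2]
grip_width: 0.0316
gripper_force: 30.0
[ 0.60476828 -0.18781646  0.09790374] move [0.03776524 0.18033711 3.49046055] [ 4.81547476e-04 -3.21548742e-05 -9.99999884e-01]
```

```bash
python3 -m handwheel '[{"dp":[0,0.15,0.5],"dr":[0,0,0]},{"dp":[0,0,0.5],"dr":[0,0,0]},{"dp":[0,0,0],"dr":[0,0,0]},{"dp":[0,0,0],"dr":[0,0,0]},{"dp":[0,0,0],"dr":[0,0,0]},{"dp":[0,0,0],"dr":[0,0,0]},{"dp":[0,0,0],"dr":[0,0,0]},{"dp":[0,0,0],"dr":[0,0,0]}]'
python3 -c "
from h import *
p,r=tcp()
print(p,'move',100*r.inv().apply([.6066-p[0],-.1875-p[1],.063-p[2]]),get_state()['ft_force'])"
```

```text
t: 11.65
position: [0.6062, -0.1878, 0.0878]
ee_rot: [0.0, 0.719, 0.695, 0.0]
ft_force: [0.5, 0.1, -0.9]
grip_width: 0.0316
gripper_force: 30.0
[ 0.60615889 -0.18780488  0.08781177] move [0.03189972 0.04247438 2.48118789] [ 0.51649406  0.11811809 -0.9357327 ]
```

```bash
python3 -m handwheel '[{"dp":[0,0,0.3],"dr":[0,0,0]},{"dp":[0,0,0.3],"dr":[0,0,0]},{"dp":[0,0,0.3],"dr":[0,0,0]},{"dp":[0,0,0.2],"dr":[0,0,0]},{"dp":[0,0,0],"dr":[0,0,0]},{"dp":[0,0,0],"dr":[0,0,0]},{"dp":[0,0,0],"dr":[0,0,0]},{"dp":[0,0,0],"dr":[0,0,0]}]'
python3 -c "
from h import *
p,r=tcp()
print(p,get_state()['ft_force'],get_state()['moment'])"
```

```text
t: 12.45
position: [0.6062, -0.1878, 0.0768]
ee_rot: [0.0, 0.719, 0.695, 0.0]
ft_force: [0.2, -0.6, -0.7]
grip_width: 0.032
gripper_force: 30.0
[ 0.60618196 -0.18781201  0.07682518] [ 0.16863742 -0.59333601 -0.74650072] [-0.0933436  -0.07056182 -0.04190504]
```

It's past the rim with no contact force.

```bash
python3 -m handwheel '[{"dp":[0,0,0.3],"dr":[0,0,0]},{"dp":[0,0,0.3],"dr":[0,0,0]},{"dp":[0,0,0.3],"dr":[0,0,0]},{"dp":[0,0,0.2],"dr":[0,0,0]},{"dp":[0,0,0.2],"dr":[0,0,0]},{"dp":[0,0,0],"dr":[0,0,0]},{"dp":[0,0,0],"dr":[0,0,0]},{"dp":[0,0,0],"dr":[0,0,0]}]'
python3 -c "
from h import *
p,r=tcp()
print(p,get_state()['ft_force'],get_state()['moment'])"
```

```text
t: 13.25
position: [0.6061, -0.1878, 0.0637]
ee_rot: [0.0, 0.719, 0.695, 0.0]
ft_force: [0.3, 0.1, -0.6]
grip_width: 0.0314
gripper_force: 30.0
[ 0.60612819 -0.18781401  0.06373383] [ 0.34370023  0.09517539 -0.64005816] [-0.00959366 -0.07204719  0.00553828]
```

```bash
python3 -m handwheel '[{"dp":[0,0,0.1],"dr":[0,0,0]},{"dp":[0,0,0.05],"dr":[0,0,0]},{"dp":[0,0,0],"dr":[0,0,0]},{"dp":[0,0,0],"dr":[0,0,0]},{"dp":[0,0,0],"dr":[0,0,0]},{"dp":[0,0,0],"dr":[0,0,0]},{"dp":[0,0,0],"dr":[0,0,0]},{"dp":[0,0,0],"dr":[0,0,0]}]'
```

```text
t: 14.05
position: [0.6063, -0.1879, 0.0631]
ee_rot: [0.0, 0.719, 0.695, 0.0]
ft_force: [0.3, 0.3, 5.2]
grip_width: 0.0317
gripper_force: 30.0
```

Contact with the floor is at the expected height (0.063, +5 N). I'll release and retreat.

```bash
python3 -m handwheel '[{"dp":[0,0,0],"dr":[0,0,0]},{"dp":[0,0,0],"dr":[0,0,0]},{"dp":[0,0,0],"dr":[0,0,0]},{"dp":[0,0,0],"dr":[0,0,0]},{"dp":[0,0,0],"dr":[0,0,0]},{"dp":[0,0,-0.3],"dr":[0,0,0]},{"dp":[0,0,-0.8],"dr":[0,0,0]},{"dp":[0,0,-1.5],"dr":[0,0,0]}]' 6.5
python3 -m handwheel '[{"dp":[0,0,-3],"dr":[0,0,0]},{"dp":[0,0,-4.5],"dr":[0,0,0]},{"dp":[0,0,-4.5],"dr":[0,0,0]},{"dp":[0,0,-4.5],"dr":[0,0,0]},{"dp":[-2,-2,-3.5],"dr":[0,0,0]},{"dp":[-4,-2,0],"dr":[0,0,0]},{"dp":[-4,-2,0],"dr":[0,0,0]},{"dp":[-2,-2,0],"dr":[0,0,0]}]'
python3 - <<'E'
from h import *
a=optics.read_camera('side')[:,:,::-1];b=optics.read_camera('top')[:,:,::-1]
cv2.imwrite('pics/side3.png',a);cv2.imwrite('pics/top3.png',b)
out=[]
for c,im,(u0,v0) in(('side',a,(325,155)),('top',b,(365,195))):
    K=8;big=cv2.resize(im[v0:v0+50,u0:u0+50],None,fx=K,fy=K,interpolation=cv2.INTER_CUBIC)
    for z,r in((.034,.0165),(.069,.0165),(.091,.012),(.116,.0065)):
        q=((proj(c,circ(.6063,-.1879,z,r))-[u0,v0]+.5)*K).astype(np.int32);cv2.polylines(big,[q],True,(0,255,0),1)
    out.append(big)
# refractometer crop original
for f,c,(u0,v0) in(('pics/side0.png','side',(405,125)),('pics/top0.png','top',(460,225))):
    K=8;big=cv2.resize(cv2.imread(f)[v0:v0+25+(0),u0:u0+50],None,fx=K,fy=K,interpolation=cv2.INTER_CUBIC);out.append(big)
cv2.imwrite('pics/z5.png',np.vstack([np.hstack(out[:2]),np.hstack(out[2:])]))
p,r=tcp();print(p,get_state()['qpos'])
E
```

```text
t: 14.85
position: [0.6054, -0.1877, 0.0882]
ee_rot: [-0.001, 0.719, 0.695, -0.001]
ft_force: [-0.1, -0.8, -0.9]
grip_width: 0.065
gripper_force: 0.0
t: 15.65
position: [0.5202, -0.3097, 0.2898]
ee_rot: [0.002, 0.72, 0.693, -0.001]
ft_force: [-0.9, -0.8, -0.2]
grip_width: 0.0649
gripper_force: 0.0
[ 0.5182652  -0.31079936  0.28952811] [ 0.74457366  0.52651942 -0.40178646  1.48321356  0.21967804  1.17565618
  0.26414577]
```

View pics/z5.png

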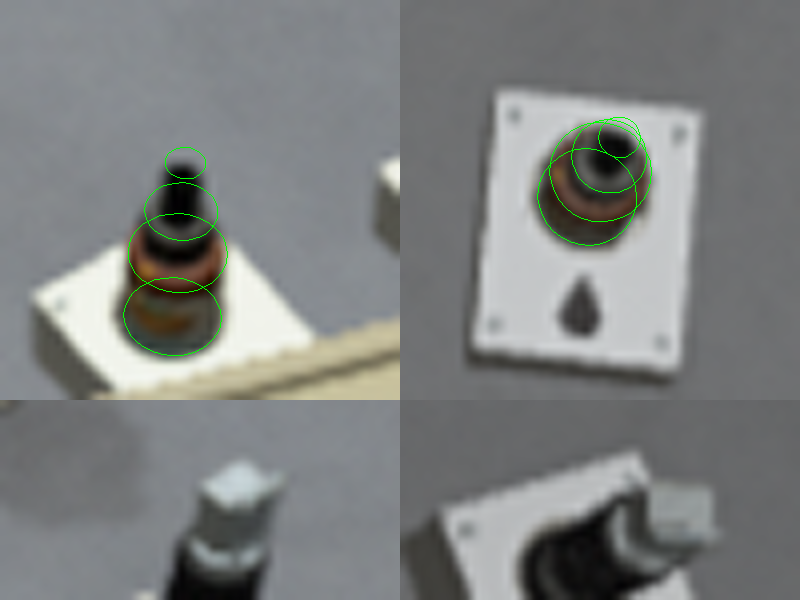

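The bottle stands in its well, and the overlay agrees in both views. Next I locate the refractometer from its dark tube.

Run:
```python
from h import *
ims={c:cv2.imread(f"pics/{c}0.png").astype(float) for c in M}
w={"top":(462,228,506,264),"side":(414,128,448,170)}
G=[(.055,.015,.127,.015)];H=[(.130,.0125,.163,.011)]
mk={}
for c in M:
    u0,v0,u1,v1=w[c];p=ims[c][v0:v1,u0:u1].max(2)
    m=np.clip((85-p)/40,0,1);n,l,st,_=cv2.connectedComponentsWithStats((m>.3).astype(np.uint8));k=1+st[1:,4].argmax();mk[c]=m*(l==k)
    print(c,st[k])
def cost(q,cs):
    return sum(np.abs(np.clip(sil(c,*q,G)-sil(c,*q,H),0,1)[w[c][1]:w[c][3],w[c][0]:w[c][2]]-mk[c]).sum() for c in cs)
for cs in(("top",),("side",),("top","side")):
    r=min((minimize(cost,[a,b],args=(cs,),method="Nelder-Mead",options=dict(initial_simplex=[[a,b],[a+.006,b],[a,b+.006]])) for a in(.515,.525) for b in(-.42,-.41)),key=lambda r:r.fun)
    print(cs,r.x,r.fun,[mk[c].sum() for c in cs])
p,R=tcp();print(p)
# stand corners (top face) from top image, for cross-check
m=(ims["top"].min(2)>150).astype(np.uint8)[225:276,460:506]
cs,_=cv2.findContours(m,cv2.RETR_EXTERNAL,cv2.CHAIN_APPROX_NONE);k=cv2.convexHull(max(cs,key=cv2.contourArea)+np.array([460,225]))
P=np.array([ray("top",u,v,.055)[:2]*1000 for u,v in k[:,0]],np.float32);print(cv2.minAreaRect(P))
```

```text
side [  8  15  16  24 212]
top [ 13   9  19  16 160]
('top',) [ 0.52582641 -0.42515615] 47.87990196078431 [np.float64(147.525)]
('side',) [ 0.52693629 -0.42432243] 66.90686274509804 [np.float64(194.64999999999998)]
('top', 'side') [ 0.52642819 -0.42504983] 118.32598039215685 [np.float64(147.525), np.float64(194.64999999999998)]
[ 0.5182652  -0.31079936  0.28952811]
((514.2578125, -428.0804748535156), (87.73128509521484, 66.90076446533203), 16.09117889404297)
```

```bash
python3 -m handwheel '[{"dp":[-3,0.2,0],"dr":[0,0,0]},{"dp":[-4,0.2,0],"dr":[0,0,0]},{"dp":[-3,0.2,0],"dr":[0,0,0]},{"dp":[-1.4,0.2,2],"dr":[0,0,0]},{"dp":[0,0,3],"dr":[0,0,0]},{"dp":[0,0,2],"dr":[0,0,0]},{"dp":[0,0,0],"dr":[0,0,0]},{"dp":[0,0,0],"dr":[0,0,0]}]'
python3 -c "
from h import *
p,r=tcp();print(p,'move',100*r.inv().apply([.526-p[0],-.425-p[1],.112-p[2]]))"
```

```text
t: 16.55
position: [0.5274, -0.4185, 0.2194]
ee_rot: [0.001, 0.718, 0.696, 0.001]
ft_force: [-0.3, -0.2, 0.9]
grip_width: 0.0652
gripper_force: 0.0
[ 0.52743447 -0.41854073  0.21940814] move [-0.65162466 -0.14049912 10.74050871]
```

```bash
python3 -m handwheel '[{"dp":[-0.6,-0.1,0],"dr":[0,0,0]},{"dp":[0,0,1.5],"dr":[0,0,0]},{"dp":[0,0,2.5],"dr":[0,0,0]},{"dp":[0,0,2.5],"dr":[0,0,0]},{"dp":[0,0,2.5],"dr":[0,0,0]},{"dp":[0,0,1.5],"dr":[0,0,0]},{"dp":[0,0,0.2],"dr":[0,0,0]},{"dp":[0,0,0],"dr":[0,0,0]}]'
python3 -m handwheel '[{"dp":[0,0,0],"dr":[0,0,0]},{"dp":[0,0,0],"dr":[0,0,0]},{"dp":[0,0,0],"dr":[0,0,0]},{"dp":[0,0,0],"dr":[0,0,0]},{"dp":[0,0,0],"dr":[0,0,0]},{"dp":[0,0,0],"dr":[0,0,0]},{"dp":[0,0,0],"dr":[0,0,0]},{"dp":[0,0,0],"dr":[0,0,0]}]' 2
```

```text
t: 17.35
position: [0.5258, -0.4257, 0.1121]
ee_rot: [0.001, 0.719, 0.695, 0.0]
ft_force: [0.1, 0.9, 1.0]
grip_width: 0.0649
gripper_force: 0.0
t: 18.15
position: [0.5254, -0.4253, 0.1114]
ee_rot: [0.0, 0.719, 0.695, 0.0]
ft_force: [0.0, -0.1, 2.1]
grip_width: 0.0296
gripper_force: 30.0
```

Gripped on the 30 mm tube. I'll lift gently.

```bash
python3 -m handwheel '[{"dp":[0,0,-0.5],"dr":[0,0,0]},{"dp":[0,0,-1],"dr":[0,0,0]},{"dp":[0,0,-1.5],"dr":[0,0,0]},{"dp":[0,0,-2],"dr":[0,0,0]},{"dp":[0,0,-3],"dr":[0,0,0]},{"dp":[0,0,-4],"dr":[0,0,0]},{"dp":[0,0,-4],"dr":[0,0,0]},{"dp":[0,0,-3],"dr":[0,0,0]}]'
python3 -m handwheel '[{"dp":[0,0,-2],"dr":[0,0,0]},{"dp":[0,0,-1],"dr":[0,0,0]},{"dp":[0,0,0],"dr":[-1.5,-1.2,0]},{"dp":[0,0,0],"dr":[-3.1,-2.5,0]},{"dp":[0,0,0],"dr":[-3.1,-2.5,0]},{"dp":[0,0,0],"dr":[-3.1,-2.5,0]},{"dp":[0,0,0],"dr":[-3.1,-2.5,0]},{"dp":[0,0,0],"dr":[-3.1,-2.5,0]}]'
python3 -c "
from h import *
p,r=tcp();z=r.as_matrix()[:,2];print(p,z,np.degrees(np.arccos(-z[2])),get_state()['qpos'])"
```

```text
t: 18.95
position: [0.5253, -0.4252, 0.3056]
ee_rot: [0.002, 0.719, 0.695, 0.0]
ft_force: [-0.1, -0.0, -1.7]
grip_width: 0.0297
gripper_force: 29.9
t: 19.75
position: [0.5241, -0.4247, 0.3307]
ee_rot: [0.189, 0.706, 0.683, 0.017]
ft_force: [1.2, -1.1, -1.9]
grip_width: 0.0295
gripper_force: 29.9
[ 0.52411493 -0.42467436  0.33065872] [ 0.28139832 -0.24314201 -0.92827633] 21.832298554198214 [ 0.88599177  0.4423299  -0.3839614   1.56395306  0.30117125  0.80276799
  0.36288096]
```

```bash
python3 -m handwheel '[{"dp":[0,0,0],"dr":[-2.6,-2.1,0]},{"dp":[0,0,0],"dr":[-3,-2.4,0]},{"dp":[0,0,0],"dr":[-3,-2.4,0]},{"dp":[0,0,0],"dr":[-3,-2.4,0]},{"dp":[0,0,0],"dr":[-3,-2.4,0]},{"dp":[0,0,0],"dr":[-2,-1.6,0]},{"dp":[0,0,0],"dr":[-1,-0.8,0]},{"dp":[0,0,0],"dr":[0,0,0]}]'
python3 -m handwheel '[{"dp":[0,0,0],"dr":[0,0,0]},{"dp":[0,0,0],"dr":[0,0,0]},{"dp":[0,0,0],"dr":[0,0,0]},{"dp":[0,0,0],"dr":[0,0,0]},{"dp":[0,0,0],"dr":[0,0,0]},{"dp":[0,0,0],"dr":[0,0,0]},{"dp":[0,0,0],"dr":[0,0,0]},{"dp":[0,0,0],"dr":[0,0,0]}]'
python3 - <<'E'
from h import *
p,r=tcp();z=r.as_matrix()[:,2];print(p,z,np.degrees(np.arccos(-z[2])),get_state()['qpos'],'eyepiece z',(p+.095*z)[2])
o=[]
for c,(u0,v0) in(('side',(360,40)),('top',(380,150))):
    im=optics.read_camera(c)[:,:,::-1].copy();cv2.imwrite(f'pics/{c}4.png',im)
    print(c,'bottle',[np.round(d["location"],3) for d in finder.recognise(c,'dropper_bottle')[:2]])
    # expected axis ends
    print(c,proj(c,np.array([p+.095*z,p-.053*z])))
    o.append(cv2.resize(im[v0:v0+160,u0:u0+160],(400,400),interpolation=cv2.INTER_CUBIC))
cv2.imwrite('pics/z6.png',np.hstack(o))
E
```

```text
t: 20.55
position: [0.5239, -0.424, 0.3295]
ee_rot: [0.374, 0.666, 0.645, 0.034]
ft_force: [0.6, 0.0, -1.6]
grip_width: 0.0295
gripper_force: 29.9
t: 21.35
position: [0.5252, -0.4253, 0.3312]
ee_rot: [0.376, 0.665, 0.644, 0.035]
ft_force: [-0.1, 0.2, -1.4]
grip_width: 0.0296
gripper_force: 29.9
[ 0.52516389 -0.425302    0.33116663] [ 0.53050426 -0.455845   -0.71468214] 44.3828446802652 [ 0.66136533  0.32978839 -0.05358762  1.91790187  0.59529523  0.14612792
  0.02771198] eyepiece z 0.2632718239710596
side bottle [array([ 0.601, -0.177,  0.074]), array([0.455, 0.253, 0.063])]
side [[439.52096677  86.70570458]
 [455.95085832  82.03783254]]
top bottle [array([0.467, 0.247, 0.058]), array([ 0.606, -0.185,  0.074])]
top [[529.14707104 207.20180658]
 [520.14626155 233.12410569]]
```

View pics/z6.png

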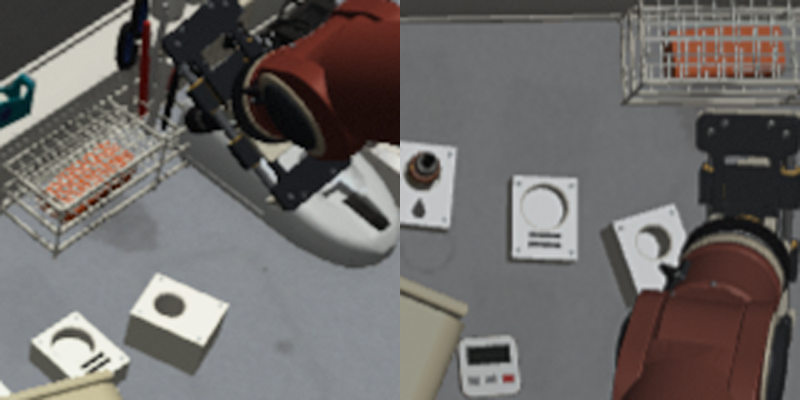

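The scope holder is empty. The dark eyepiece shows between the fingers at crop (203,120), within a few pixels of the predicted (199,117). The bottle is in its well and the timer hasn't moved, so I'm handing in.

```bash
python3 -c "
from rig import job
print(job.finish_job())"
```

```text
the job is handed in; nothing more can be done
None
```

I handed the job in at about 21.5 s: the bottle stands released on the floor of its drop-marked well, and the arm is holding the refractometer still at about 44° from upright, prism end up, eyepiece about 26 cm above the worktop (angle and height from the tool pose).

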